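# Lock the next click strip into the hatter's new bench covering

### The job

The bench is getting a new top of click-lock oak strips. Take the loose full-length strip, angle its tongue down into the groove at the open end of the row and press it home, then keep pressing while you lower it flat until it locks: seam shut, flush and in line with the row. Ease it in without forcing the joint, do not let the strip drop, leave the other bench things where they are, and let go.

Things in the scene. Friction and masses are not known exactly. Their poses are not given: they have to be found in the camera images.
- strip: the loose oak strip to lay, flat and right way up: face 200 x 60 mm, 18 mm thick, about 0.17 kg. Origin: centre of the face's length, on the underside. +x runs from the tongued end to the grooved end (ends of the face at x = -100 and +100 mm), y across, z up out of the face. Grip it across its 60 mm width: the long edges are plain. At the +x end a 3 mm lower lip sticks out 15 mm
- tongue (a point): middle of the tip of the loose strip's tongue, 108.5 mm from the strip's origin toward its -x and 9.5 mm above its underside; axes as the strip's. The tongue sticks out 8.5 mm from the end face over the full width and is 5 mm thick (7 to 12 mm above the underside)
- end_edge (a point): middle of the upper edge of the loose strip's tongued end (x = -100 mm, 18 mm above the underside): the edge that must meet the last strip's end face; axes as the strip's. Under it a heel (x -98 to -90.8) reaches down to 5 mm above the underside, then comes a notch 7 mm long and 9 mm deep that takes the lock rib
- last_strip: the last laid strip, face 200 x 60 mm, 18 mm thick, flat on the 3 mm cork underlay (face 21 mm above the bench). Origin: on its underside, mid-width, under its grooved end face; +x runs along the row out of the groove to where the new strip goes (underlay reaches 220 mm on), z up. It slides back along -x under about 2 N until it butts on the screwed starter strip: 4 to 20 mm, not measured
- groove (a point): centre of the groove's mouth, in the last strip's end face, 10.75 mm above the bench; moves with that strip, same axes (x out of the groove). Groove: 9.5 mm high (3 to 12.5 above the strips' undersides), 10 deep; a sprung seal stands out of its bottom to x = -6: 7 N to start, 9.5 N with the strip home, so a push of about 12 N keeps it home. Home and flat: tongue is at x -8.5, z +1.75
- rib_top (a point): top of the black sprung lock rib on the last strip's 3 mm lower lip (the lip sticks out 15 mm): a round-topped bar 3.4 mm wide across the row, 11.7 mm out from the end face, 7.7 mm above the strips' undersides. It yields straight down, 2.5 N to start. At 30 degrees the tongue slides in over it down its own slope; lowered with end_edge pressed on the end face, the heel snaps past it
- offcut: bystander: plain sawn oak offcut, 120 x 60 x 18 mm, no tongue or groove
- tapping_block: bystander: black plastic tapping block, 110 x 45 x 34 mm
- mallet: bystander: rubber mallet, 290 mm long, head 100 mm
- hat_brush: bystander: wooden hat brush, 240 mm long
- ribbon_spool: bystander: spool of black ribbon, 64 mm across, 45 mm high
- glue_jar: bystander: amber glue jar, 56 mm across, 70 mm high
- hat_block: bystander: wooden crown block (dome), 162 mm across, 118 mm high

How it is judged:
By the outcome, as a careful person would: the job done as asked, in the order asked, and still so for the second after the job is handed in, with the robot touching nothing.
It also fails if it takes over 51 s, if anything falls off the work surface, if the arm or the gripper's body presses on something with over 40 N, if the wrist force passes 120 N, or if a joint passes its speed limit or range.

### The arm

A 7-joint arm with a two-finger parallel gripper is mounted at the origin on the work surface. World frame = base frame: x ahead of the robot, y to its left, z up, the work surface at z = 0. Lengths are in m, angles in rad, forces in N, time in s.
With the tool pointing down it reaches from about 0.4 to 0.9 m from the base axis. Payload 5.5 kg.
Tool frame: the origin (TCP) lies at the centre of the arm's flange, where the gripper is bolted on; the fingertips stand 173 mm ahead of it and the grasp point (between the pads) lies 155 mm ahead of it (bot.tip_extent is the distance from the TCP to the fingertips, in m); z points along the fingers, y is the line along which they close (so a half turn about z gives the same grasp; the last joint's range is limited). The gripper opens to 85 mm and grips with 20 to 120 N. Pads are 22 mm wide; open, the fingers measure 114 mm over their backs; the gripper's body (76 mm by 85 mm) begins 54 mm behind the grasp point. The pads swing forward as they close: fully open they stand 13 mm farther back than shut.
Start: joints at [-0.871, 0.501, -0.427, 1.55, 0.221, 1.138, -0.21], TCP at [0.275, 0.589, 0.405] pointing down, gripper open.
Joint ranges: [-2.88, 2.88], [-0.31, 2.03], [-1.54, 1.56], [0.2, 2.42], [-1.41, 4.55], [0.19, 2.02], [-2.57, 2.57]. Speed limits (rad/s): [2.57, 2.57, 3.14, 3.14, 3.14, 3.14, 3.14].

### API

Orientations are given as a unit quaternion [x, y, z, w].
In Python, from plant import bot, imaging gives the robot as it stands. The module is installed in compiled form; this text tells all that it offers.
- The arm moves only by the tool arm_command, never from a script. Its argument "moves" is text: rows parted by semicolons, each of 7 numbers parted by spaces: the finger opening in mm, from 0 to 85.4, then the shift along the tool's x, y, z in shares of 750 mm (1.0 is 750 mm), then the turn, a rotation vector about the tool's x, y, z in a scale on which 1.0 is 2 pi rad. A call has 1 to 12 rows; each row is the pose to reach, as a shift and turn from the pose commanded when the call began, along the tool's axes at that moment; what a row does not reach only later rows make up. A row lasts 1/8 s, in which the tool goes at most 62.5 mm and 10.7 degrees, less where a joint would pass 70% of its speed; a pose out of reach is approached as far as the arm can. A call with a gripper value outside its range is refused whole. The fingers move at their own pace and stop on an object; the grip force is fixed at half the most. Time passes only in rows, so rows that repeat a pose let the fingers close. It gives the time, the measured TCP pose, the force, the opening and the grip force at its end, in the units of the state.
- bot.get_state(): the state, without advancing time (a new reading comes with each control period).
- imaging.read_camera(name): name is "scene" or "top" or "wrist"; returns a dict with "image" (420x560x3 uint8, blue, green, red), "depth" (420x560 float32, m along the optical axis (not along the pixel's ray), 0 where there is no reading), "camera_matrix" (3x3 intrinsics, pixels), "xyz" and "attitude" of the camera in the world. Camera axes: x right, y up, looking along -z (the intrinsics and any distortion apply to the point x, -y, -z); pixel columns grow to the right and rows downward; lengths in m; the calibration is good to about 2 mm. A picture is of the moment at which its call begins.
- bot.job_done(): hands the job in; it is judged then, once.
Trained networks look in a picture, given as the dict that the camera call returned (one of the last four; its "shot" number tells which), for a name from the list of things; names that differ only in an ending like _2 or _b are one class to them, and where a whole thing is asked for, a point or a joint stands for the part that bears it (a point fixed in the world has none). Each returns a list of dicts, best first, with "conf" (0 to 1); they miss things now and then, are a little off and sometimes report something else, mostly with a low value. They report only what shows in the picture. A call takes as long as a camera call.
- imaging.spot_in(target, picture): "position" ([column, row] as shares, 0 to 1, of the picture: columns of its width, rows of its height, amid what is visible of it).
- imaging.cut_out(target, picture): "pixels" (420x560 bool, what is visible of it) and "position" ([column, row] as shares, 0 to 1, of the picture: columns of its width, rows of its height, amid what is visible of it).
- imaging.spot_point(target, picture): "position" ([column, row] as shares, 0 to 1, of the picture: columns of its width, rows of its height: a listed point, or the origin of a listed thing).
The state is a dict: "t": time; "qpos": joint angles; "qd": joint speeds; "joint_efforts": joint torques, N m; "eef_pos": TCP position; "eef_rot": TCP orientation; "force": force on the tool from outside, world axes, zero at the start; "wrist_torque": the same for the moment, N m; "finger_gap": finger opening in m; "grasp_force": force on a finger pad.
Only numpy, scipy, OpenCV 4.12 (cv2) and the standard library are available. Lean on these libraries where they do the work, as an engineer would, in place of code of your own. Each camera call takes 0.05 s, during which the arm holds its last target. There are 200 camera calls.

## Working session

There is one attempt and no reset: what is moved stays moved. The work goes in short steps, Python scripts to look and compute and a tool call to move; the robot and the scene stay as the last step left them, time stands still between calls to the robot, and variables do not carry over. Pictures are saved under pics/ and viewed, at most 12 in all, crops included, and the job is handed in when it is done.

Besides the shell and the picture viewer there is one more tool, called after ">>>" as a command line: name --argument value ..., lists and objects as JSON in quotes. arm_command: Moves the arm, as the interface text tells. Its arguments: {"type":"object","properties":{"moves":{"type":"string"}},"required":["moves"]}

```bash
mkdir -p pics; cat > h.py <<'E'
import numpy as np, cv2
from plant import bot, imaging
from scipy.spatial.transform import Rotation as R
def att(p):
    a=np.array(p["attitude"],float)
    return a if a.shape==(3,3) else R.from_quat(a).as_matrix()
def world(p,u,v,z=None):
    K=p["camera_matrix"]; u=np.atleast_1d(u).astype(float); v=np.atleast_1d(v).astype(float)
    d=np.stack([(u-K[0,2])/K[0,0],-(v-K[1,2])/K[1,1],-np.ones_like(u)],-1)@att(p).T
    c=np.array(p["xyz"])
    if z is None:
        s=p["depth"][np.round(v).astype(int),np.round(u).astype(int)][:,None]
    else: s=((z-c[2])/d[:,2])[:,None]
    return c+s*d
def proj(p,X):
    K=p["camera_matrix"]; q=(np.atleast_2d(X)-np.array(p["xyz"]))@att(p)
    return np.stack([K[0,0]*q[:,0]/-q[:,2]+K[0,2],-K[1,1]*q[:,1]/-q[:,2]+K[1,2]],-1)
E
python3 - <<'E'
from h import *
s=bot.get_state(); print(s)
for n in ["top","scene"]:
    p=imaging.read_camera(n); cv2.imwrite(f"pics/{n}0.png",p["image"]); print(n,p["xyz"],p["attitude"],p["camera_matrix"])
    for t in ["strip","last_strip","offcut"]:
        for r in imaging.cut_out(t,p)[:3]:
            m=r["pixels"].astype(np.uint8); print(t,r["conf"],np.array(r["position"])*[560,420],m.sum())
            v,u=np.nonzero(m); X=world(p,u,v); k=p["depth"][v,u]>0; print("  med",np.median(X[k],0), cv2.minAreaRect((X[k][:,:2]*1000).astype(np.float32)))
    for t in ["tongue","end_edge","groove","rib_top","strip","last_strip"]:
        for r in imaging.spot_point(t,p)[:2]:
            q=np.array(r["position"])*[560,420]; print(t,r["conf"],q,world(p,*q))
E
```

```text
{'t': 0.0, 'qpos': array([-0.87081937,  0.50184355, -0.42678345,  1.55145145,  0.22081227,
        1.13825769, -0.21029642]), 'qd': array([ 0.00025511, -0.00147302, -0.00130471, -0.0005944 , -0.00036045,
        0.0005359 ,  0.00063503]), 'joint_efforts': array([-4.18558275e-04, -5.69530463e+01, -5.81659645e+00, -2.80936414e+01,
        1.06288138e-02,  1.19688889e-02, -7.47527054e-06]), 'eef_pos': array([0.27487076, 0.58863617, 0.40366041]), 'eef_rot': array([ 2.16628705e-01,  9.76253604e-01, -9.21853429e-04, -2.34874365e-04]), 'force': array([ 0.14423637,  0.01737341, -0.27448095]), 'wrist_torque': array([ 0.0182182 , -0.03935362,  0.02548293]), 'grasp_force': 0.0, 'finger_gap': 0.08586762263074575}
top [ 0.33600016 -0.1740338   1.08857072] [-0.06496242  0.05310705  0.71514291 -0.69392373] [[426.44426269   0.         281.15830797]
 [  0.         426.44426269 207.10552597]
 [  0.           0.           1.        ]]
strip 0.8 [351.624 203.49 ] 2004
  med [ 0.51625392 -0.34287113  0.01811302] ((520.5467529296875, -346.0882568359375), (62.7364387512207, 223.92694091796875), 53.73793792
[... 1661 characters left out ...]
5608825683594), 9.023744583129883)
offcut 0.65 [343.224 191.016] 989
  med [ 0.39264404 -0.04794808  0.0182965 ] ((381.17388916015625, -50.83205795288086), (74.16798400878906, 119.8592529296875), 5.767862319946289)
tongue 0.58 [266.224 166.32 ] [[ 0.43872801 -0.27088245  0.0124856 ]]
tongue 0.22 [304.416 138.684] [[ 0.28099196 -0.24386824  0.00184516]]
end_edge 0.81 [261.016 166.32 ] [[ 0.45172588 -0.27897823  0.02002876]]
groove 0.91 [347.48  261.492] [[0.56647259 0.0583446  0.00709366]]
rib_top 0.55 [346.584 256.914] [[0.55640468 0.05055734 0.00581035]]
strip 0.95 [225.4   172.998] [[ 0.52455604 -0.34734004  0.01837946]]
last_strip 0.6 [352.408 262.5  ] [[0.56957961 0.07094195 0.02166828]]
```

```bash
python3 -c "
import cv2,numpy as np
a=cv2.imread('pics/top0.png');b=cv2.imread('pics/scene0.png')
cv2.imwrite('pics/both0.png',np.hstack([cv2.resize(a,(400,300)),cv2.resize(b,(400,300))]))"
```

```text
(no output)
```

View pics/top0.png

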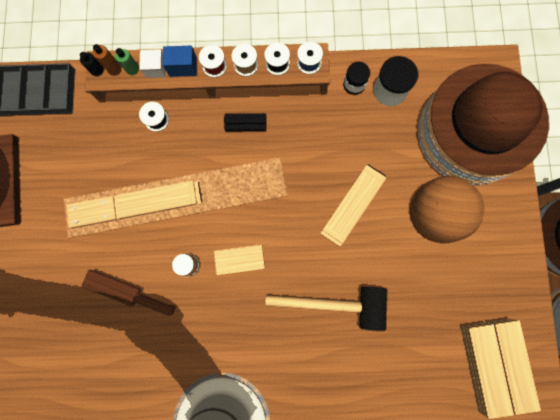

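View pics/scene0.png

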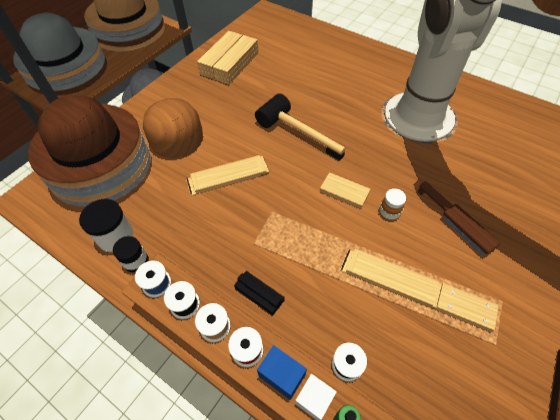

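The top view shows the strip at about px (353,204) with its tongued end lower-left at (335,238). The row's grooved end is at about (200,190). In the scene view the way from the strip to the row is clear, with the tapping block, offcut and jar beside it.

```bash
cat >> h.py <<'E'
def pose():
    s=bot.get_state(); return s,np.array(s["eef_pos"]),R.from_quat(s["eef_rot"])
def delta(Pt,Rt):
    "shift mm, rotvec in the present tool axes"
    s,P,r=pose()
    return np.round(r.inv().apply(Pt-P)*1000,1),np.round((r.inv()*Rt).as_rotvec(),4)
def tool(yaw,tilt=0):
    """tool orientation with strip x-axis at heading yaw (deg), tongue end down by tilt (deg)"""
    c,s=np.cos(np.radians(yaw)),np.sin(np.radians(yaw))
    ex=np.array([c,s,0]);ey=np.array([-s,c,0]);ez=np.array([0,0,1.])
    t=np.radians(tilt); sx=np.cos(t)*ex+np.sin(t)*ez; sz=np.cos(t)*ez-np.sin(t)*ex
    return R.from_matrix(np.stack([-sx,ey,-sz],1))
E
python3 - <<'E'
from h import *
print(bot.tip_extent)
print(delta(np.array([0.52,0.06,0.36]),tool(-80.5)))
E
```

```text
0.1734
(array([-445.8, -375.7,   44.7]), array([ 0.000e+00, -1.000e-04,  9.682e-01]))
```

The manual's scale: shifts go in shares of 750 mm and turns go in shares of 2 pi rad. Converting my numbers, -446 mm / 750 = -0.5947, -376 mm / 750 = -0.5013, 0.968 rad / 6.2832 = 0.1541.

>>> arm_command --moves "85 -0.5947 -0.5013 0.06 0 0 0.1541;85 -0.5947 -0.5013 0.06 0 0 0.1541;85 -0.5947 -0.5013 0.06 0 0 0.1541;85 -0.5947 -0.5013 0.06 0 0 0.1541;85 -0.5947 -0.5013 0.06 0 0 0.1541;85 -0.5947 -0.5013 0.06 0 0 0.1541;85 -0.5947 -0.5013 0.06 0 0 0.1541;85 -0.5947 -0.5013 0.06 0 0 0.1541;85 -0.5947 -0.5013 0.06 0 0 0.1541;85 -0.5947 -0.5013 0.06 0 0 0.1541;85 -0.5947 -0.5013 0.06 0 0 0.1541;85 -0.5947 -0.5013 0.06 0 0 0.1541"

```text
t: 2.5
eef_pos: [0.5196, 0.0611, 0.3597]
eef_rot: [0.645, 0.764, 0.0, -0.0]
force: [0.9, 0.0, 1.1]
finger_gap: 0.0849
grasp_force: 0.0
```

```bash
python3 - <<'E'
from h import *
s,P,r=pose(); print(s["t"],P,r.as_quat(),s["force"],s["qpos"])
p=imaging.read_camera("wrist"); cv2.imwrite("pics/w1.png",p["image"]); print(p["xyz"])
np.savez("w1.npz",**{k:p[k] for k in ["image","depth","camera_matrix","xyz","attitude"]})
for t in ["tongue","end_edge","groove","rib_top","strip","last_strip"]:
    for r in imaging.spot_point(t,p)[:2]:
        q=np.array(r["position"])*[560,420]; print(t,r["conf"],q,world(p,*q))
print(delta(np.array([0.49,-0.33,0.36]),tool(-36.3)))
E
```

```text
2.5 [0.5196206  0.06108703 0.35974687] [ 6.45402425e-01  7.63842578e-01  2.60165263e-04 -3.96902190e-04] [0.88216056 0.00363096 1.10574317] [-0.1559811   0.29654034 -0.01425589  1.92352775  0.0040462   0.92166996
 -0.00436505]
[0.50672787 0.13612806 0.32976434]
groove 0.94 [318.304 192.192] [[0.5587927  0.06576669 0.02122382]]
rib_top 0.7 [324.016 204.708] [[0.57130274 0.0482639  0.00376702]]
last_strip 0.56 [322.784 191.814] [[0.5632998  0.0672137  0.02222079]]
(array([-3.80e+02, -9.45e+01, -3.00e-01]), array([ 2.000e-04, -1.000e-04, -7.698e-01]))
```

View pics/w1.png

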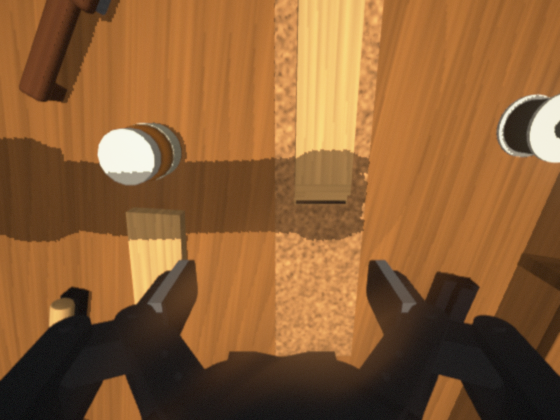

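The wrist view shows the last strip's end face at row ~188 and its lip with the rib out to row ~203, between columns 295 and 350. Next I'll move over the loose strip and fit both outlines from depth.

In the tool's units: -380 mm / 750 = -0.5067, -94 mm / 750 = -0.1253, -0.77 rad / 6.2832 = -0.1225.

>>> arm_command --moves "85 -0.5067 -0.1253 0 0 0 -0.1225;85 -0.5067 -0.1253 0 0 0 -0.1225;85 -0.5067 -0.1253 0 0 0 -0.1225;85 -0.5067 -0.1253 0 0 0 -0.1225;85 -0.5067 -0.1253 0 0 0 -0.1225;85 -0.5067 -0.1253 0 0 0 -0.1225;85 -0.5067 -0.1253 0 0 0 -0.1225;85 -0.5067 -0.1253 0 0 0 -0.1225;85 -0.5067 -0.1253 0 0 0 -0.1225"

```text
t: 3.98
eef_pos: [0.4903, -0.3299, 0.3594]
eef_rot: [0.312, 0.95, 0.0, -0.0]
force: [0.4, 0.1, 0.0]
finger_gap: 0.0852
grasp_force: 0.0
```

```bash
cat >> h.py <<'E'
def fit(p,zlo,zhi,near,rad,save=None):
    "level region around 'near' (xy): minAreaRect of biggest blob, plus side-line fits"
    v,u=np.mgrid[0:420,0:560]; X=world(p,u.ravel(),v.ravel()).reshape(420,560,3)
    m=(p["depth"]>0)&(X[...,2]>zlo)&(X[...,2]<zhi)&(np.hypot(X[...,0]-near[0],X[...,1]-near[1])<rad)
    n,l,st,_=cv2.connectedComponentsWithStats(m.astype(np.uint8)); k=1+st[1:,4].argmax(); b=l==k
    q=X[b]; return b,q,cv2.minAreaRect((q[:,:2]*1000).astype(np.float32))
def outline(q,yaw,c):
    "extents of points in frame at c with heading yaw; side lines refit"
    a=np.radians(yaw); e=np.array([[np.cos(a),np.sin(a)],[-np.sin(a),np.cos(a)]])
    return (q[:,:2]-c)@e.T
def sides(f,lo,hi,n=12):
    "low and high v edge per slice along u -> line fits"
    out=[]
    ed=np.linspace(lo,hi,n+1); uc=(ed[1:]+ed[:-1])/2
    for g in (lambda x:np.percentile(x,1),lambda x:np.percentile(x,99)):
        vv=[g(f[(f[:,0]>=a)&(f[:,0]<b),1]) for a,b in zip(ed[:-1],ed[1:])]
        k=np.polyfit(uc,vv,1); out.append((np.degrees(np.arctan(k[0])),k[1]*1000,np.std(vv-np.polyval(k,uc))*1000))
    return np.round(out,2)
E
python3 - <<'E'
from h import *
s,P,r=pose(); print(s["t"],P,s["force"])
p=imaging.read_camera("wrist"); cv2.imwrite("pics/w2.png",p["image"])
np.savez("w2.npz",**{k:p[k] for k in ["image","depth","camera_matrix","xyz","attitude"]})
for t in ["tongue","end_edge","strip"]:
    for r in imaging.spot_point(t,p)[:2]:
        q=np.array(r["position"])*[560,420]; print(t,r["conf"],q,world(p,*q))
T=imaging.read_camera("top")
W=np.load("w1.npz")
for n,pp,z,c,rad,yaw,lo,hi in [("strip w",p,(.012,.025),(.515,-.34),.14,-36.3,-.08,.08),("strip top",T,(.012,.025),(.515,-.34),.14,-36.3,-.08,.08),
   ("row w",W,(.015,.028),(.55,.12),.09,-80.5,-.07,.04),("row top",T,(.015,.028),(.53,.2),.2,-80.5,-.15,.1)]:
    b,q,rc=fit(pp,*z,c,rad); f=outline(q,yaw,np.array(c)); k=(f[:,0]>lo)&(f[:,0]<hi)
    print(n,b.sum(),rc,"z",np.median(q[:,2]),"u",np.percentile(f[:,0],[0.3,99.7]),"\n",sides(f,lo,hi))
E
```

```text
3.975 [ 0.49031309 -0.32991273  0.35937819] [0.38262096 0.11983357 0.03538411]
tongue 0.58 [282.128 118.692] [[ 0.43097837 -0.28525059  0.01278394]]
end_edge 0.7 [287.112 123.69 ] [[ 0.4378552  -0.28403777  0.01907561]]
strip 0.79 [288.512 213.696] [[ 0.51654735 -0.33931631  0.01969531]]
strip w 9598 ((515.4368896484375, -340.8900451660156), (60.17828369140625, 209.4188995361328), 53.81375503540039) z 0.01858129418881918 u [-0.10277605  0.10422376] 
 [[  0.13 -29.84   0.28]
 [  0.14  28.88   0.3 ]]Traceback (most recent call last):
  File "<stdin>", line 13, in <module>
  File "h.py", line 45, in sides
    vv=[g(f[(f[:,0]>=a)&(f[:,0]<b),1]) for a,b in zip(ed[:-1],ed[1:])]
        ~^^^^^^^^^^^^^^^^^^^^^^^^^^^^^
  File "h.py", line 44, in <lambda>
    for g in (lambda x:np.percentile(x,1),lambda x:np.percentile(x,99)):
                       ~~~~~~~~~~~~~^^^^^
    return _quantile_unchecked(
        a, q, axis, out, overwrite_input, method, keepdims, weights)
    return _ureduce(a,
                    func=_quantile_ureduce_func,
    ...<5 lines>...
                    overwrite_input=overwrite_input,
                    method=method)
    r = func(a, **kwargs)
    result = _quantile(arr,
                       quantiles=q,
    ...<2 lines>...
                       out=out,
                       weights=wgt)
    slices_having_nans = np.isnan(arr[-1, ...])
                                  ~~~^^^^^^^^^
IndexError: index -1 is out of bounds for axis 0 with size 0
```

View pics/w2.png

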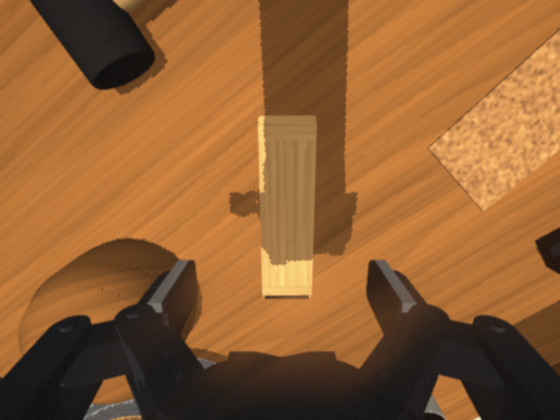

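```bash
python3 - <<'E'
from h import *
p=np.load("w2.npz");W=np.load("w1.npz");T=imaging.read_camera("top")
np.savez("t2.npz",**{k:T[k] for k in ["image","depth","camera_matrix","xyz","attitude"]})
for n,pp,z,c,rad,yaw,lo,hi in [("strip w",p,(.0155,.025),(.515,-.34),.14,-36.3,-.08,.08),
   ("row w",W,(.017,.028),(.55,.12),.09,-80.5,-.05,.03),("strip top",T,(.014,.025),(.515,-.34),.14,-36.3,-.08,.08),("row top",T,(.014,.028),(.53,.2),.2,-80.5,-.07,.1)]:
    try:
        b,q,rc=fit(pp,*z,c,rad); f=outline(q,yaw,np.array(c))
        print(n,b.sum(),rc,"z",np.median(q[:,2]),"u",np.percentile(f[:,0],[0.3,99.7])); print(sides(f,lo,hi))
        mid=np.abs(f[:,1])<.02; print(" u mid",np.sort(f[mid,0])[[5,30,-30,-5]])
    except Exception as e: print(n,"fail")
E
```

```text
strip w 9209 ((518.9719848632812, -343.47607421875), (60.17828369140625, 200.65887451171875), 53.81375503540039) z 0.018621670227177478 u [-0.09499348  0.10424241]
[[  0.13 -29.84   0.28]
 [  0.14  28.88   0.3 ]]
 u mid [-0.09500837 -0.09497701  0.10377671  0.10502251]
row w 9004 ((551.6680297851562, 136.62185668945312), (60.499141693115234, 147.63723754882812), 9.388702392578125) z 0.021674103772363673 u [-0.08899299  0.05686036]
[[-3.000e-02 -2.541e+01  2.900e-01]
 [-2.300e-01  3.350e+01  1.300e-01]]
 u mid [-0.08978692 -0.08892084  0.05672666  0.05701446]
strip top 35 ((476.2149353027344, -277.8399963378906), (4.946829795837402, 57.882659912109375), 58.435264587402344) z 0.018053419968707463 u [-0.09654736 -0.03939955]
strip top fail
row top 3014 ((536.0836181640625, 225.48171997070312), (61.505374908447266, 330.71295166015625), 9.29477596282959) z 0.022100068359143688 u [-0.18694091  0.14044376]
[[-1.000e-02 -1.973e+01  1.500e-01]
 [-1.100e-01  3.943e+01  4.300e-01]]
 u mid [-0.18656902 -0.18308352  0.13606393  0.14044906]
```

Both fits agree to about 1 mm. The strip centre is (0.5188, -0.3434) at yaw -36.2°, and the groove end face is at (0.5633, 0.0645) at yaw -80.6°. Next is the grasp.

```bash
python3 - <<'E'
from h import *
print(delta(np.array([.5027,-.3316,.173]),tool(-36.2)))
E
```

```text
(array([-11. ,   5.4, 186.8]), array([ 0.0003,  0.    , -0.001 ]))
```

In the tool's units: 186.5 mm / 750 = 0.2487, 180 mm / 750 = 0.24, -0.001 rad / 6.2832 = -0.0002.

>>> arm_command --moves "85 -0.0147 0.0067 0.0827 0 0 -0.0002;85 -0.0147 0.0067 0.16 0 0 -0.0002;85 -0.0147 0.0067 0.2133 0 0 -0.0002;85 -0.0147 0.0067 0.24 0 0 -0.0002;85 -0.0147 0.0067 0.2487 0 0 -0.0002;85 -0.0147 0.0067 0.2487 0 0 -0.0002;40 -0.0147 0.0067 0.2487 0 0 -0.0002;40 -0.0147 0.0067 0.2487 0 0 -0.0002;40 -0.0147 0.0067 0.2487 0 0 -0.0002;40 -0.0147 0.0067 0.2487 0 0 -0.0002;40 -0.0147 0.0067 0.2487 0 0 -0.0002;40 -0.0147 0.0067 0.2487 0 0 -0.0002"

```text
t: 5.78
eef_pos: [0.5028, -0.3337, 0.1752]
eef_rot: [0.312, 0.95, -0.0, 0.002]
force: [-0.6, 0.6, 5.1]
finger_gap: 0.0584
grasp_force: 65.3
```

In the tool's units: -140 mm / 750 = -0.1867, -120 mm / 750 = -0.16.

>>> arm_command --moves "40 0 0 -0.0107 0 0 0;40 0 0 -0.0333 0 0 0;40 0 0 -0.0733 0 0 0;40 0 0 -0.12 0 0 0;40 0 0 -0.16 0 0 0;40 0 0 -0.1867 0 0 0;40 0 0 -0.1867 0 0 0;40 0 0 -0.1867 0 0 0"

```text
t: 6.78
eef_pos: [0.5015, -0.3329, 0.3129]
eef_rot: [0.312, 0.95, 0.0, -0.0]
force: [-0.1, -0.5, -2.6]
finger_gap: 0.0583
grasp_force: 64.6
```

```bash
python3 - <<'E'
from h import *
s,P,r=pose(); print(s["t"],P,r.as_quat(),s["force"],s["wrist_torque"],s["finger_gap"],s["grasp_force"])
p=imaging.read_camera("wrist"); cv2.imwrite("pics/w3.png",p["image"])
np.savez("w3.npz",**{k:p[k] for k in ["image","depth","camera_matrix","xyz","attitude"]})
for t in ["tongue","end_edge","strip"]:
    for q in imaging.spot_point(t,p)[:2]:
        a=np.array(q["position"])*[560,420]; X=world(p,*a); print(t,q["conf"],a,X,r.inv().apply(X-P)*1000)
v,u=np.mgrid[60:420:1,0:560]; X=world(p,u.ravel(),v.ravel()); t=r.inv().apply(X-P)*1000
k=(t[:,2]>130)&(t[:,2]<185)&(np.abs(t[:,1])<45)&(t[:,0]>15)&(t[:,0]<120); t=t[k]
print(k.sum())
for lo in range(15,110,8):
    w=t[(t[:,0]>=lo)&(t[:,0]<lo+8)]
    if len(w)>30: print(lo,len(w),np.median(w[np.abs(w[:,1])<22],0).round(1),np.percentile(w[:,1],[2,98]).round(1))
print(t[:,0].max())
E
```

```text
6.775 [ 0.50151305 -0.33294867  0.31285288] [ 3.11616680e-01  9.50207808e-01  1.01932973e-04 -3.95355935e-04] [-0.12692285 -0.47775649 -2.57472802] [0.01473897 0.03317529 0.00975821] 0.058260669556289904 64.61774468421936
tongue 0.82 [275.688  85.008] [[ 0.42856721 -0.28238066  0.15167451]] [[ 88.5940982   -2.44293093 161.25074623]]
end_edge 0.87 [279.72  105.504] [[ 0.43617396 -0.28587539  0.15687926]] [[ 80.39931635  -0.75449306 156.03922761]]
strip 0.64 [284.872 292.614] [[ 0.50857662 -0.3360734   0.15560251]] [[ -7.67036347   1.67345824 157.24408264]]
23500
15 1978 [ 19.1   0.2 156.5] [-29.   28.6]
23 2120 [ 27.1  -0.2 156.4] [-29.   28.5]
31 2216 [ 35.    0.2 156.4] [-29.1  28.5]
39 2356 [ 43.1  -0.2 156.3] [-29.1  28.4]
47 2472 [ 51.    0.2 156.3] [-29.2  28.3]
55 2627 [ 59.1   0.2 156.3] [-29.3  28.3]
63 2766 [ 67.1  -0.  156.2] [-29.3  28.2]
71 2907 [ 75.1   0.2 156.2] [-29.5  28.2]
79 2870 [ 82.8   0.2 161.6] [-29.4  28.1]
87 1188 [ 88.7   1.  162.4] [-28.8  27.6]
90.59928470287942
```

View pics/w3.png

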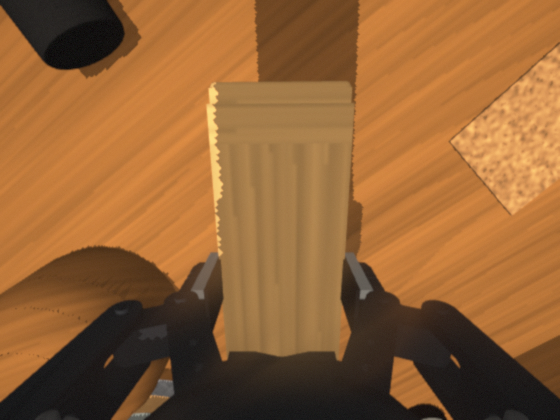

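The strip is held square and centred. Its tongue tip is at tool x ≈ 90.6 mm and its face at tool z ≈ 157 mm. I'll carry it to a 30° pre-insertion pose, backed off along the slope.

```bash
cat >> h.py <<'E'
G=np.array([.5633,.0645,0]); YAW=-80.63
EDGE=np.array([82,-0.5,157.])/1000
def rowframe():
    a=np.radians(YAW); return np.array([[np.cos(a),np.sin(a),0],[-np.sin(a),np.cos(a),0],[0,0,1.]])
def target(x,z,tilt,yaw=-80.85,y=0):
    "tool pose with end_edge at row coords x,y,z (mm)"
    Rt=tool(yaw,tilt); E=G+rowframe().T@(np.array([x,y,z])/1000); return E-Rt.apply(EDGE),Rt
def edge():
    s,P,r=pose(); E=rowframe()@(P+r.apply(EDGE)-G)*1000
    sx=-r.as_matrix()[:,0]; return E.round(2),np.degrees(np.arcsin(sx[2])).round(2),np.degrees(np.arctan2(sx[1],sx[0])).round(2),(rowframe()@s["force"]).round(2)
E
python3 - <<'E'
from h import *
Pt,Rt=target(60,60,30); print(Pt,delta(Pt,Rt)); print(edge())
E
```

```text
[0.57237179 0.01277072 0.23696599] (array([147.5, 320.5,  75.3]), array([ 0.2024, -0.4987,  0.7595]))
(array([ 323.57, -183.54,  155.2 ]), np.float64(-0.12), np.float64(-36.31), array([-0.15, -0.96, -1.03]))
```

In the tool's units: 320.5 mm / 750 = 0.4273, 147.5 mm / 750 = 0.1967, 0.7595 rad / 6.2832 = 0.1209.

>>> arm_command --moves "40 0.008 0.0173 -0.0067 0.0013 -0.0032 0.0048;40 0.028 0.06 -0.0067 0.0045 -0.0111 0.0169;40 0.0547 0.12 0 0.0091 -0.0223 0.0339;40 0.0867 0.188 0.0067 0.0142 -0.0349 0.0532;40 0.1173 0.256 0.02 0.0193 -0.0476 0.0726;40 0.148 0.32 0.0467 0.0242 -0.0595 0.0907;40 0.1707 0.372 0.0693 0.028 -0.0691 0.1052;40 0.1867 0.4053 0.0867 0.0306 -0.0754 0.1149;40 0.1967 0.4273 0.1004 0.0321 -0.0794 0.1209;40 0.1967 0.4273 0.1004 0.0321 -0.0794 0.1209;40 0.1967 0.4273 0.1004 0.0321 -0.0794 0.1209"

```text
t: 8.35
eef_pos: [0.5726, 0.0107, 0.2381]
eef_rot: [0.627, 0.735, -0.168, 0.198]
force: [0.2, -0.3, -1.9]
finger_gap: 0.0583
grasp_force: 64.7
```

```bash
python3 - <<'E'
from h import *
s,P,r=pose(); print(s["t"],edge(),s["qpos"].round(2),s["finger_gap"])
im=[]
for n in ["wrist","scene","top"]:
    p=imaging.read_camera(n); im.append(p["image"])
    np.savez(n+"4.npz",**{k:p[k] for k in ["image","depth","camera_matrix","xyz","attitude"]})
    for t in ["tongue","end_edge","groove","rib_top"]:
        for q in imaging.spot_point(t,p)[:1]:
            a=np.array(q["position"])*[560,420]; X=world(p,*a)[0]; print(n,t,q["conf"],a,X.round(4),(rowframe()@(X-G)*1000).round(1))
cv2.imwrite("pics/m4.png",np.hstack([cv2.resize(im[0],(400,300)),cv2.resize(im[1][130:340,230:510],(400,300))]))
E
```

```text
8.35 (array([62.51,  0.12, 61.19]), np.float64(30.13), np.float64(-80.97), array([ 0.38,  0.18, -1.91])) [-0.58  0.62  0.45  1.91  0.41  0.72 -0.36] 0.05831901729948651
wrist tongue 0.92 [278.992  83.496] [0.5724 0.0055 0.0524] [59.7 -0.6 52.4]
wrist end_edge 0.56 [277.704 105.084] [0.5726 0.001  0.0621] [64.2 -1.2 62.1]
scene tongue 0.89 [332.024 242.886] [0.5418 0.0021 0.0038] [ 58.1 -31.4   3.8]
scene end_edge 0.84 [325.528 240.996] [ 0.5768 -0.0015  0.0626] [67.3  2.6 62.6]
scene groove 0.82 [346.696 260.694] [0.565  0.0556 0.0058] [9.  0.3 5.8]
scene rib_top 0.52 [345.128 258.3  ] [0.5626 0.0497 0.0078] [14.5 -3.1  7.8]
top tongue 0.89 [214.984 187.194] [ 0.5368 -0.0187  0.1862] [ 77.8 -39.7 186.2]
top end_edge 0.97 [214.984 182.196] [ 0.5417 -0.0233  0.2128] [ 83.2 -35.6 212.8]
top groove 0.58 [188.104 263.382] [0.3792 0.0648 0.0747] [ -30.2 -181.6   74.7]
top rib_top 0.6 [197.176 190.218] [0.5699 0.0582 0.0084] [7.2 5.5 8.4]
```

View pics/m4.png

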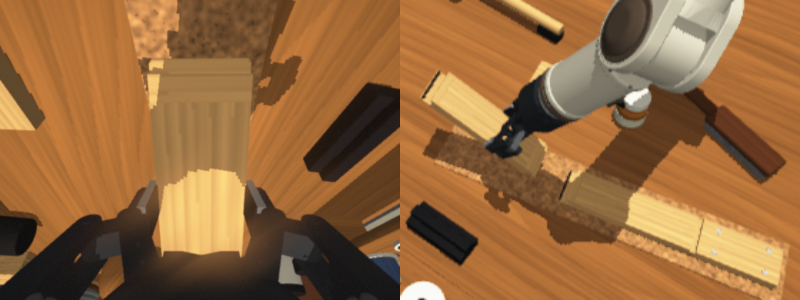

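The left crop shows the strip held and tilted above the underlay. In the right crop its tongue faces the groove, and jar and brush are untouched. Before insertion I'll check lateral and yaw alignment by comparing the held strip and the row in the same cameras.

```bash
cat >> h.py <<'E'
def align(p,P,r,lo=-12,hi=74):
    "held strip face edges and row edges in row frame from one depth picture"
    v,u=np.mgrid[0:420,0:560]; X=world(p,u.ravel(),v.ravel()); ok=p["depth"].ravel()>0
    t=r.inv().apply(X-P)*1000; f=(X-G)@rowframe().T*1000
    k=ok&(abs(t[:,2]-156.5)<4)&(abs(t[:,1])<40)&(t[:,0]>-130)&(t[:,0]<95)
    print("held",k.sum(),"x range tool",np.percentile(t[k,0],[0.5,99.5]).round(1) if k.any() else "")
    for a in range(-120,95,12):
        w=k&(t[:,0]>=a)&(t[:,0]<a+12)
        if w.sum()>25: print("  tool x",a+6,w.sum(),"z",np.median(t[w,2]).round(1),"tool y",np.percentile(t[w,1],[2,98]).round(1),"row y",np.percentile(f[w,1],[2,98]).round(1))
    k=ok&(abs(f[:,2]-21.3)<4)&(abs(f[:,1])<45)&(f[:,0]>-150)&(f[:,0]<3)
    for a in range(-144,3,24):
        w=k&(f[:,0]>=a)&(f[:,0]<a+24)
        if w.sum()>25: print("  row x",a+12,w.sum(),"z",np.median(f[w,2]).round(1),"y",np.percentile(f[w,1],[2,98]).round(1),"xmax",f[w,0].max().round(1))
E
python3 - <<'E'
from h import *
s,P,r=pose()
for n in ["scene","top","wrist"]: print(n); align(np.load(n+"4.npz"),P,r)
E
```

```text
scene
held 1607 x range tool [-121.2   77.9]
  tool x -114 126 z 158.0 tool y [-30.2  28.4] row y [-29.7  28.9]
  tool x -102 128 z 157.6 tool y [-30.2  27.5] row y [-29.7  28. ]
  tool x -90 122 z 157.8 tool y [-30.   27.6] row y [-29.4  28.2]
  tool x -78 124 z 157.8 tool y [-30.9  27.2] row y [-30.3  27.9]
  tool x -66 120 z 158.0 tool y [-30.2  27.7] row y [-29.5  28.4]
  tool x -54 123 z 157.5 tool y [-29.8  27. ] row y [-29.   27.8]
  tool x -42 118 z 157.6 tool y [-30.6  27.2] row y [-29.9  28. ]
  tool x -30 122 z 157.4 tool y [-31.3  27. ] row y [-30.4  27.9]
  tool x -18 128 z 157.7 tool y [-32.6  31.3] row y [-31.7  32.3]
  tool x -6 92 z 157.5 tool y [-31.5  39.6] row y [-30.6  40.6]
  tool x 42 74 z 157.4 tool y [-26.3  27.8] row y [-25.1  29. ]
  tool x 54 114 z 157.1 tool y [-30.6  27.7] row y [-29.4  28.9]
  tool x 66 114 z 157.3 tool y [-31.7  26.8] row y [-30.4  28. ]
  tool x 78 62 z 157.4 tool y [-32.6  26.7] row y [-31.3  27.9]
  row x -132 271 z 21.0 y [-29.8  28.4] xmax -120.0
  row x -108 260 z 21.0 y [-30.   28.7] xmax -96.2
  row x -84 258 z 21.1 y [-30.4  2
[... 1430 characters left out ...]
.4 tool y [-29.7  28.2] row y [-28.9  29. ]
  tool x -30 2239 z 157.3 tool y [-29.6  28. ] row y [-28.8  28.8]
  tool x -18 2384 z 157.3 tool y [-29.7  27.8] row y [-28.8  28.7]
  tool x -6 2621 z 157.2 tool y [-30.  28.] row y [-29.  29.]
  tool x 6 3080 z 157.2 tool y [-34.2  34.5] row y [-33.2  35.5]
  tool x 18 3025 z 157.1 tool y [-30.   27.6] row y [-28.9  28.6]
  tool x 30 3281 z 157.1 tool y [-30.1  27.5] row y [-29.   28.6]
  tool x 42 3536 z 157.0 tool y [-30.2  27.4] row y [-29.   28.5]
  tool x 54 3869 z 157.0 tool y [-30.3  27.3] row y [-29.1  28.5]
  tool x 66 4138 z 157.0 tool y [-30.4  27.2] row y [-29.1  28.5]
  tool x 78 2743 z 156.9 tool y [-30.3  27.2] row y [-29.   28.5]
```

Lateral and yaw alignment are within about 0.5 mm in all three cameras. The face ends at tool x ≈ 79, so I'm updating that and approaching along the slope.

```bash
sed -i 's/^EDGE=.*/EDGE=np.array([79,-0.5,157.4])\/1000/' h.py; python3 - <<'E'
from h import *
print(edge()); 
for x in (14,5): print(delta(*target(x,21.1+.577*x,30,y=-0.5)))
E
```

```text
(array([63.41,  0.8 , 62.06]), np.float64(30.08), np.float64(-80.9), array([ 0.22,  0.26, -1.46]))
(array([59. , -1.2,  3.8]), array([ 0.0019,  0.0015, -0.0008]))
(array([69.4, -1.2,  3.8]), array([ 0.0019,  0.0015, -0.0008]))
```

In the tool's units: 59 mm / 750 = 0.0787, 3.8 mm / 750 = 0.0051.

>>> arm_command --moves "40 0.02 0 0.0013 0 0 0;40 0.0427 -0.0004 0.0027 0 0 0;40 0.0627 -0.0004 0.0044 0 0 0;40 0.0747 -0.0004 0.0051 0 0 0;40 0.0787 -0.0004 0.0051 0 0 0;40 0.0787 -0.0004 0.0051 0 0 0;40 0.0787 -0.0004 0.0051 0 0 0;40 0.0787 -0.0004 0.0051 0 0 0"

```text
t: 10.1
eef_pos: [0.565, 0.0603, 0.2054]
eef_rot: [0.627, 0.735, -0.167, 0.198]
force: [0.7, -0.5, -2.0]
finger_gap: 0.0577
grasp_force: 64.7
```

```bash
python3 - <<'E'
from h import *
s,P,r=pose(); print(s["t"],edge())
p=imaging.read_camera("scene"); align(p,P,r)
cv2.imwrite("pics/s5.png",cv2.resize(p["image"][200:320,280:440],(800,600),interpolation=cv2.INTER_CUBIC))
E
```

```text
10.1 (array([14.95,  0.88, 29.56]), np.float64(30.09), np.float64(-80.98), array([ 0.63,  0.61, -1.95]))
held 1505 x range tool [-119.5   93.9]
  tool x -114 122 z 157.7 tool y [-29.7  28.1] row y [-29.4  28.5]
  tool x -102 127 z 157.9 tool y [-29.3  28.7] row y [-28.9  29.1]
  tool x -90 119 z 157.4 tool y [-29.5  27.8] row y [-29.   28.3]
  tool x -78 112 z 157.4 tool y [-29.7  28.1] row y [-29.2  28.7]
  tool x -66 120 z 157.2 tool y [-29.4  27.9] row y [-28.8  28.5]
  tool x -54 112 z 157.4 tool y [-30.3  28.1] row y [-29.6  28.8]
  tool x -42 120 z 157.4 tool y [-29.7  28.2] row y [-29.   28.9]
  tool x -30 118 z 157.4 tool y [-30.5  28. ] row y [-29.7  28.8]
  tool x -18 114 z 157.4 tool y [-29.9  28.2] row y [-29.   29.1]
  tool x -6 113 z 157.2 tool y [-33.2  39.7] row y [-32.3  40.6]
  tool x 6 35 z 157.0 tool y [-32.2  17.8] row y [-31.2  18.9]
  tool x 54 84 z 157.4 tool y [-26.4  28. ] row y [-25.2  29.2]
  tool x 66 107 z 157.0 tool y [-30.4  26.6] row y [-29.1  27.9]
  tool x 78 73 z 157.1 tool y [-31.2  27. ] row y [-29.8  28.4]
  row x -132 271 z 20.8 y [-30.7  28.3] xmax -120.1
  row x -108 265 z 21.2 y [-30.   28.7] xmax -96.1
  row x -84 258 z 20.8 y [-30.5  28.1] xmax -72.1
  row x -60 252 z 21.1 y [-30.6  28.5] xmax -48.2
  row x -36 251 z 21.1 y [-30.1  28.5] xmax -24.0
  row x -12 247 z 21.2 y [-30.9  28.3] xmax -0.2
```

View pics/s5.png

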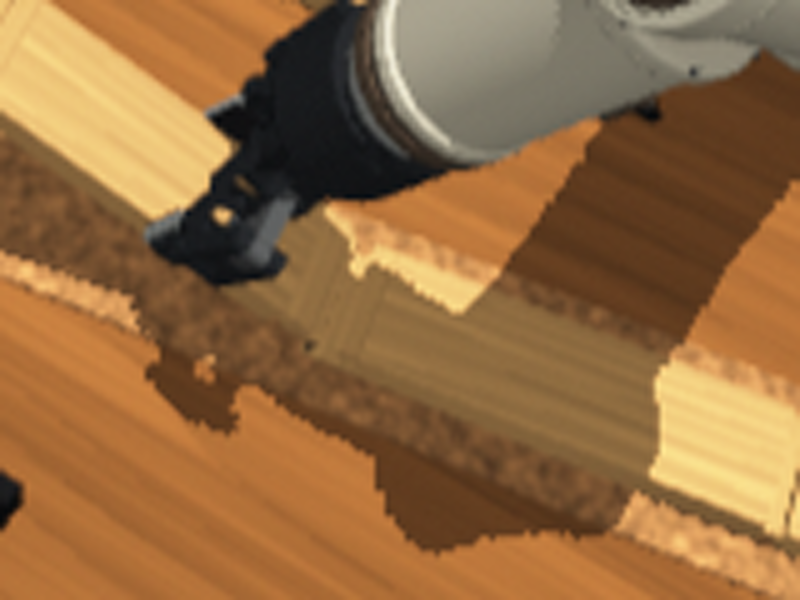

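The crop shows the tongue just short of the groove, in line with the row. I'll ease it in along the slope.

In the tool's units: 13.5 mm / 750 = 0.018, 12 mm / 750 = 0.016.

>>> arm_command --moves "40 0.004 -0.0007 0 0 0 0;40 0.008 -0.0007 0 0 0 0;40 0.012 -0.0007 0 0 0 0;40 0.016 -0.0007 0 0 0 0;40 0.018 -0.0007 0 0 0 0;40 0.018 -0.0007 0 0 0 0;40 0.018 -0.0007 0 0 0 0"

```text
t: 11.02
eef_pos: [0.5625, 0.0723, 0.1983]
eef_rot: [0.626, 0.735, -0.168, 0.198]
force: [0.1, -0.4, -2.1]
finger_gap: 0.0586
grasp_force: 64.7
```

```bash
python3 - <<'E'
from h import *
s,P,r=pose(); print(s["t"],edge())
E
```

```text
11.025 (array([ 2.7 ,  0.31, 22.45]), np.float64(30.09), np.float64(-80.92), array([ 0.36,  0.02, -2.09]))
```

In the tool's units: 4.3 mm / 750 = 0.0057, 1.5 mm / 750 = 0.002.

>>> arm_command --moves "40 0.002 0 0 0 0 0;40 0.0035 0 0 0 0 0;40 0.0047 0 -0.0007 0 0 0;40 0.0057 0 -0.0013 0 0 0;40 0.0057 0 -0.0013 0 0 0"

```text
t: 11.65
eef_pos: [0.5619, 0.0767, 0.197]
eef_rot: [0.626, 0.735, -0.167, 0.198]
force: [0.2, -2.9, 0.9]
finger_gap: 0.0582
grasp_force: 64.9
```

```bash
python3 - <<'E'
from h import *
print(edge())
E
```

```text
(array([-1.71,  0.45, 21.22]), np.float64(30.08), np.float64(-80.91), array([ 2.88, -0.31,  0.88]))
```

In the tool's units: 3.4 mm / 750 = 0.0045, 2.8 mm / 750 = 0.0037.

>>> arm_command --moves "40 0.0009 0 -0.0011 0 0 0;40 0.0019 0 -0.0016 0 0 0;40 0.0028 0 -0.0021 0 0 0;40 0.0037 0 -0.0027 0 0 0;40 0.0045 0 -0.0031 0 0 0;40 0.0045 0 -0.0031 0 0 0"

```text
t: 12.4
eef_pos: [0.5612, 0.0803, 0.1973]
eef_rot: [0.627, 0.735, -0.168, 0.198]
force: [1.1, -2.9, 0.7]
finger_gap: 0.0583
grasp_force: 64.7
```

```bash
python3 - <<'E'
from h import *
s,P,r=pose();print(edge())
p=imaging.read_camera("scene"); align(p,P,r)
E
```

```text
(array([-5.25,  0.36, 21.54]), np.float64(30.11), np.float64(-80.94), array([3.07, 0.63, 0.72]))
held 1554 x range tool [-119.5   89.9]
  tool x -114 117 z 158.1 tool y [-30.4  28.6] row y [-30.4  28.6]
  tool x -102 115 z 157.9 tool y [-30.   28.8] row y [-30.   28.9]
  tool x -90 122 z 157.7 tool y [-30.   27.9] row y [-29.9  28. ]
  tool x -78 116 z 157.7 tool y [-29.8  28.8] row y [-29.6  29. ]
  tool x -66 115 z 157.8 tool y [-29.7  28.7] row y [-29.5  28.8]
  tool x -54 110 z 157.9 tool y [-31.   28.2] row y [-30.8  28.4]
  tool x -42 120 z 157.6 tool y [-29.8  27.9] row y [-29.4  28.2]
  tool x -30 119 z 157.4 tool y [-31.7  28.1] row y [-31.3  28.5]
  tool x -18 115 z 157.4 tool y [-31.5  27.9] row y [-31.1  28.3]
  tool x -6 109 z 157.2 tool y [-31.7  38.6] row y [-31.3  39. ]
  tool x 6 44 z 157.6 tool y [-31.9  13.4] row y [-31.4  13.9]
  tool x 54 53 z 156.5 tool y [-20.9  27.8] row y [-20.1  28.6]
  tool x 66 111 z 156.8 tool y [-30.1  27. ] row y [-29.3  27.8]
  tool x 78 114 z 156.7 tool y [-31.3  27.4] row y [-30.5  28.3]
  tool x 90 55 z 154.0 tool y [-32.3  26.8] row y [-31.4  27.7]
  row x -132 273 z 21.0 y [-29.8  28.8] xmax -120.0
  row x -108 265 z 21.2 y [-30.9  28.7] xmax -96.2
  row x -84 259 z 21.0 y [-29.9  28.4] xmax -72.1
  row x -60 253 z 21.0 y [-30.3  28.4] xmax -48.0
  row x -36 249 z 21.2 y [-30.   28.2] xmax -24.1
  row x -12 241 z 21.3 y [-30.8  28.8] xmax -0.1
```

>>> arm_command --moves "40 0.0009 0 -0.0005 0 0 0;40 0.0019 0 -0.0011 0 0 0;40 0.0028 0 -0.0016 0 0 0;40 0.0037 0 -0.0021 0 0 0;40 0.0047 0 -0.0027 0 0 0;40 0.0047 0 -0.0027 0 0 0"

```text
t: 13.2
eef_pos: [0.561, 0.0815, 0.198]
eef_rot: [0.627, 0.734, -0.169, 0.199]
force: [2.8, -10.3, 1.2]
finger_gap: 0.0583
grasp_force: 64.7
```

```bash
python3 - <<'E'
from h import *
s,P,r=pose();print(edge())
E
```

```text
(array([-5.85,  0.3 , 22.23]), np.float64(30.32), np.float64(-81.09), array([10.61,  1.04,  1.19]))
```

```bash
python3 - <<'E'
from h import *
s,P,r=pose();p=imaging.read_camera("scene"); im=p["image"]
a=cv2.resize(im[215:320,310:450],(800,600),interpolation=cv2.INTER_CUBIC)
cv2.imwrite("pics/s6.png",a)
v,u=np.mgrid[0:420,0:560]; X=world(p,u.ravel(),v.ravel()); f=(X-G)@rowframe().T*1000
k=(abs(f[:,1]+5)<12)
for a in range(-30,40,3):
    w=k&(f[:,0]>=a)&(f[:,0]<a+3)
    if w.sum()>5: print(a+1.5,w.sum(),np.percentile(f[w,2],[10,50,90]).round(1))
E
```

```text
-28.5 28 [ 20.4 288.6 293.2]
-25.5 25 [ 19.6 283.9 288.3]
-22.5 26 [ 20.1 278.7 283. ]
-19.5 26 [ 20.3 273.8 277.9]
-16.5 28 [ 19.6 266.6 272.8]
-13.5 27 [ 21.6 264.3 268.2]
-10.5 24 [ 20.4 140.4 262.3]
-7.5 29 [ 19.7 250.3 257.6]
-4.5 27 [ 22.  247.5 251.7]
-1.5 27 [ 23.  246.2 248.9]
1.5 22 [ 25.7 240.7 246.9]
4.5 28 [ 26.3 234.3 238.5]
7.5 24 [ 28.4 124.  235.6]
10.5 25 [ 30.6 213.3 215.3]
13.5 27 [ 33.  214.2 216.7]
16.5 21 [ 33.8 212.9 215.6]
19.5 13 [ 36.6 209.9 212.7]
22.5 11 [202.3 204.9 207. ]
25.5 12 [196.6 199.9 201. ]
28.5 10 [192.3 194.  196. ]
31.5 11 [187.8 188.6 191.1]
34.5 11 [182.  183.1 185.9]
37.5 7 [126.3 129.7 180.8]
40.5 7 [ 93.  124.2 138.5]
```

View pics/s6.png

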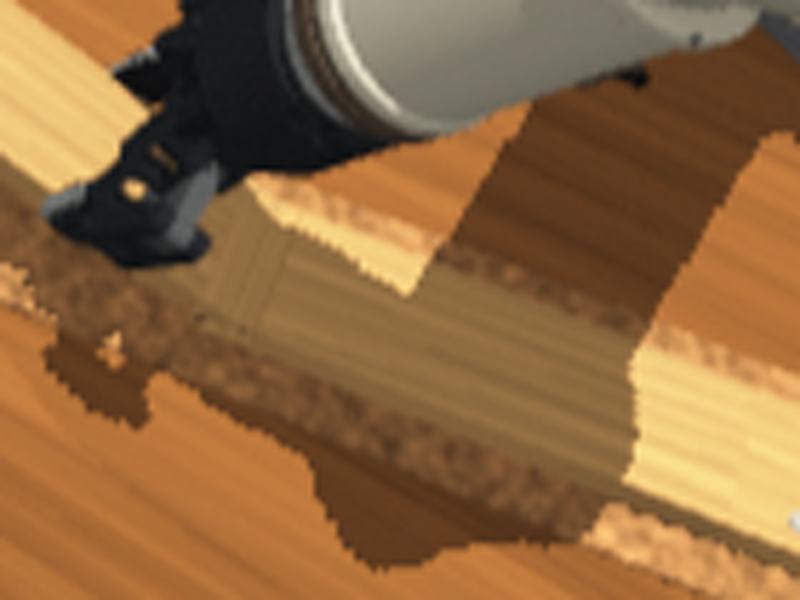

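The depth profile shows the end edge meeting the last strip's face at x ≈ -6, z ≈ 21.3 mm. The force went from a steady 3 N to 10.6 N, so the row has butted. Now I'll lower about that edge while pressing.

```bash
cat >> h.py <<'E'
def lower(t0,steps):
    "steps: (tilt, dx_row, dz) mm rel. commanded edge now; prints rows"
    A=tool(-80.63,t0)
    for t,dx,dz in steps:
        B=tool(-80.63,t); rel=A.inv()*B
        tr=A.inv().apply(rowframe().T@np.array([dx,0,dz])); sh=(EDGE-rel.apply(EDGE))*1000+tr
        print(t,sh.round(1),rel.as_rotvec().round(4))
E
python3 - <<'E'
from h import *
lower(30,[(30,-.7,0),(28,-.9,-.1),(26,-.9,-.2),(24,-.9,-.3),(22,-.9,-.4),(20,-.9,-.5),(18,-.9,-.5),(16,-.9,-.5),(14,-.9,-.5),(14,-.9,-.5)])
E
```

```text
30 [ 0.6  0.  -0.4] [0. 0. 0.]
28 [-4.6 -0.   2.5] [0.     0.0349 0.    ]
26 [-9.9  0.   5.6] [ 0.      0.0698 -0.    ]
24 [-15.1  -0.    8.9] [0.     0.1047 0.    ]
22 [-20.2   0.   12.4] [0.     0.1396 0.    ]
20 [-25.1   0.   16.1] [0.     0.1745 0.    ]
18 [-30.    0.   19.8] [-0.      0.2094 -0.    ]
16 [-34.7   0.   23.8] [ 0.      0.2443 -0.    ]
14 [-39.3  -0.   27.9] [0.     0.2793 0.    ]
14 [-39.3  -0.   27.9] [0.     0.2793 0.    ]
```

In the tool's units: -20.2 mm / 750 = -0.0269, -15.1 mm / 750 = -0.0201, 0.14 rad / 6.2832 = 0.0223.

>>> arm_command --moves "40 0.0008 0 -0.0005 0 0 0;40 -0.0061 0 0.0033 0 0.0056 0;40 -0.0132 0 0.0075 0 0.0111 0;40 -0.0201 0 0.0119 0 0.0167 0;40 -0.0269 0 0.0165 0 0.0223 0;40 -0.0269 0 0.0165 0 0.0223 0"

```text
t: 14.0
eef_pos: [0.5649, 0.0568, 0.1974]
eef_rot: [0.638, 0.745, -0.125, 0.147]
force: [2.4, -11.2, 2.3]
finger_gap: 0.0583
grasp_force: 65.3
```

```bash
python3 - <<'E'
from h import *
s,P,r=pose();print(edge(),s["wrist_torque"])
lower(22,[(20,0,0),(18,0,0),(16,0,0),(14,0,0),(12,0,-0),(10,0,0)])
E
```

```text
(array([-5.63,  0.28, 21.83]), np.float64(22.27), np.float64(-81.17), array([11.47,  0.56,  2.28])) [-2.05241309 -0.58115189  0.00358254]
20 [-5.4 -0.   2.9] [0.     0.0349 0.    ]
18 [-10.8   0.    5.9] [0.     0.0698 0.    ]
16 [-16.    0.    9.1] [ 0.      0.1047 -0.    ]
14 [-21.1  -0.   12.5] [0.     0.1396 0.    ]
12 [-26.1   0.   16.1] [0.     0.1745 0.    ]
10 [-31.    0.   19.9] [0.     0.2094 0.    ]
```

In the tool's units: -20.7 mm / 750 = -0.0276, 2.9 mm / 750 = 0.0039, 0.14 rad / 6.2832 = 0.0223.

>>> arm_command --moves "40 -0.0069 0 0.0039 0 0.0056 0;40 -0.014 0 0.0077 0 0.0111 0;40 -0.0208 0 0.012 0 0.0167 0;40 -0.0276 0 0.0165 0 0.0223 0;40 -0.0276 0 0.0165 0 0.0223 0"

```text
t: 14.62
eef_pos: [0.5686, 0.0326, 0.1934]
eef_rot: [0.645, 0.754, -0.08, 0.095]
force: [2.6, -12.1, 1.4]
finger_gap: 0.0583
grasp_force: 65.3
```

```bash
python3 - <<'E'
from h import *
s,P,r=pose();print(edge(),s["wrist_torque"])
p=imaging.read_camera("scene"); align(p,P,r)
lower(14,[(12,-.3,0),(10,-.5,0),(8,-.6,0),(6,-.6,-0.2)])
E
```

```text
(array([-5.38,  0.26, 21.39]), np.float64(14.28), np.float64(-81.17), array([12.38,  0.64,  1.37])) [-2.41535843 -0.50303687  0.04790034]
held 1742 x range tool [-119.   94.]
  tool x -114 111 z 156.8 tool y [-29.5  28.3] row y [-30.5  27.2]
  tool x -102 118 z 156.9 tool y [-29.8  29. ] row y [-30.7  28.1]
  tool x -90 115 z 157.0 tool y [-29.6  28.5] row y [-30.3  27.7]
  tool x -78 118 z 157.0 tool y [-30.   28.1] row y [-30.7  27.4]
  tool x -66 117 z 157.0 tool y [-29.9  28. ] row y [-30.5  27.4]
  tool x -54 112 z 156.6 tool y [-30.1  28.2] row y [-30.5  27.7]
  tool x -42 116 z 156.8 tool y [-30.4  27.4] row y [-30.8  27.1]
  tool x -30 122 z 157.1 tool y [-30.8  27.8] row y [-31.1  27.5]
  tool x -18 118 z 156.8 tool y [-30.8  28.8] row y [-30.9  28.7]
  tool x 30 94 z 157.4 tool y [-28.5  27.5] row y [-28.2  27.7]
  tool x 42 120 z 157.2 tool y [-31.5  27.4] row y [-31.1  27.8]
  tool x 54 115 z 157.4 tool y [-31.1  27.2] row y [-30.5  27.7]
  tool x 66 117 z 157.3 tool y [-31.1  26.7] row y [-30.5  27.3]
  tool x 78 121 z 157.1 tool y [-31.4  27.6] row y [-30.7  28.3]
  tool x 90 110 z 154.8 tool y [-31.7  27.7] row y [-30.8  28.5]
  row x -132 267 z 21.0 y [-30.3  28.1] xmax -120.1
  row x -108 264 z 21.1 y [-30.   28.3] xmax -96.3
  row x -84 259 z 21.2 y [-29.9  28.5] xmax -72.0
  row x -60 252 z 21.0 y [-30.7  28.4] xmax -48.0
  row x -36 250 z 21.2 y [-30.6  28.8] xmax -24.1
  row x -12 246 z 21.4 y [-31.1  28.4] xmax -0.1
  row x 12 27 z 23.3 y [-29.1  27. ] xmax 2.8
12 [-5.2  0.   2.8] [-0.      0.0349 -0.    ]
10 [-10.3   0.    5.8] [-0.      0.0698 -0.    ]
8 [-15.4  -0.    9. ] [-0.      0.1047  0.    ]
6 [-20.5   0.   12.6] [-0.      0.1396 -0.    ]
```

In the tool's units: -20.3 mm / 750 = -0.0271, 5.8 mm / 750 = 0.0077, 0.14 rad / 6.2832 = 0.0223.

>>> arm_command --moves "40 -0.0067 0.0003 0.0037 0 0.0056 0;40 -0.0135 0.0004 0.0077 0 0.0111 -0.0002;40 -0.0203 0.0004 0.012 0 0.0167 -0.0003;40 -0.0271 0.0004 0.0167 0 0.0223 -0.0003;40 -0.0271 0.0004 0.0167 0 0.0223 -0.0003"

```text
t: 15.3
eef_pos: [0.5724, 0.0093, 0.1857]
eef_rot: [0.649, 0.759, -0.035, 0.042]
force: [2.0, -14.1, 0.0]
finger_gap: 0.0584
grasp_force: 65.3
```

```bash
python3 - <<'E'
from h import *
s,P,r=pose();print(edge(),s["wrist_torque"])
lower(6,[(4.5,-.3,0),(3,-.5,-.3),(1.5,-.6,-.6),(0,-.6,-1),(-1,-.6,-1.5)])
E
```

```text
(array([-5.35,  0.27, 20.63]), np.float64(6.3), np.float64(-81.07), array([ 1.42e+01, -3.30e-01,  1.00e-02])) [-2.9620482  -0.50189664 -0.02450948]
4.5 [-3.8 -0.   2.1] [0.     0.0262 0.    ]
3 [-7.6 -0.   4.6] [0.     0.0524 0.    ]
1.5 [-11.4   0.    7.2] [ 0.      0.0785 -0.    ]
0 [-15.3  -0.   10.1] [0.     0.1047 0.    ]
-1 [-17.8  -0.   12.2] [0.     0.1222 0.    ]
```

In the tool's units: -15.1 mm / 750 = -0.0201, -3.8 mm / 750 = -0.0051, 0.105 rad / 6.2832 = 0.0167.

>>> arm_command --moves "40 -0.0051 0 0.0028 0 0.0041 0;40 -0.01 0 0.0059 0 0.0083 0;40 -0.0151 0 0.0091 0 0.0124 0;40 -0.0201 0 0.0125 0 0.0167 0;40 -0.0201 0 0.0125 0 0.0167 0"

```text
t: 15.92
eef_pos: [0.5752, -0.0072, 0.1783]
eef_rot: [0.65, 0.76, -0.001, 0.003]
force: [1.4, -16.1, 2.7]
finger_gap: 0.0583
grasp_force: 65.8
```

```bash
python3 - <<'E'
from h import *
s,P,r=pose();print(s["t"],edge(),s["wrist_torque"])
p=imaging.read_camera("scene"); align(p,P,r)
cv2.imwrite("pics/s7.png",cv2.resize(p["image"][190:310,270:430],(800,600),interpolation=cv2.INTER_CUBIC))
E
```

```text
15.925 (array([-5.27,  0.46, 20.37]), np.float64(0.37), np.float64(-81.06), array([16.15, -1.22,  2.65])) [-3.51031476 -0.00966759  0.09023007]
held 1661 x range tool [-118.7   93.9]
  tool x -114 97 z 157.6 tool y [-29.3  27.5] row y [-29.7  27. ]
  tool x -102 105 z 157.2 tool y [-28.7  28.5] row y [-29.1  28.1]
  tool x -90 103 z 157.3 tool y [-29.5  28.7] row y [-29.8  28.4]
  tool x -78 106 z 157.1 tool y [-29.9  28.7] row y [-30.1  28.4]
  tool x -66 110 z 157.2 tool y [-30.2  27.7] row y [-30.3  27.6]
  tool x -54 100 z 157.0 tool y [-30.   26.5] row y [-30.   26.5]
  tool x -42 112 z 157.1 tool y [-30.2  28.5] row y [-30.1  28.6]
  tool x -30 76 z 156.9 tool y [-26.9  28.2] row y [-26.8  28.3]
  tool x 6 30 z 157.3 tool y [-28.9  30. ] row y [-28.5  30.5]
  tool x 18 115 z 156.6 tool y [-31.5  27.8] row y [-31.   28.4]
  tool x 30 116 z 156.7 tool y [-30.   27.4] row y [-29.4  28. ]
  tool x 42 119 z 156.7 tool y [-31.7  27.4] row y [-31.   28.1]
  tool x 54 118 z 156.9 tool y [-31.6  27.2] row y [-30.8  27.9]
  tool x 66 120 z 156.9 tool y [-31.7  27.1] row y [-30.9  27.9]
  tool x 78 119 z 156.5 tool y [-30.6  27.2] row y [-29.7  28.2]
  tool x 90 110 z 156.6 tool y [-31.3  27.2] row y [-30.2  28.2]
  row x -132 271 z 21.0 y [-30.2  28.9] xmax -120.0
  row x -108 265 z 21.0 y [-29.7  28.5] xmax -96.2
  row x -84 256 z 21.1 y [-30.5  28.9] xmax -72.0
  row x -60 252 z 21.1 y [-30.2  28.2] xmax -48.2
  row x -36 247 z 21.0 y [-30.3  28.8] xmax -24.1
  row x -12 240 z 21.2 y [-30.2  28.3] xmax -0.1
  row x 12 30 z 21.3 y [-30.5  27.6] xmax 2.9
```

View pics/s7.png

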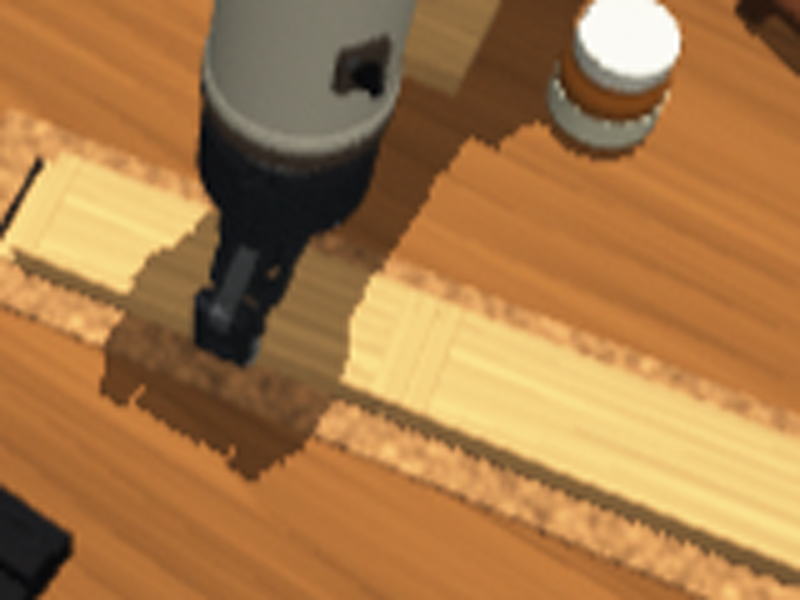

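The crop shows the strip flat and in line with the seam closed at about (430,345). I'll press down gently to be sure it's locked and measure face heights.

In the tool's units: 2.4 mm / 750 = 0.0032, 1.6 mm / 750 = 0.0021, 0.008 rad / 6.2832 = 0.0013.

>>> arm_command --moves "40 0 0 0.0011 0 0.001 0;40 0 0 0.0021 0 0.0013 0;40 0 0 0.0032 0 0.0013 0;40 0 0 0.0032 0 0.0013 0"

```text
t: 16.48
eef_pos: [0.5754, -0.0081, 0.1782]
eef_rot: [0.65, 0.76, 0.001, 0.001]
force: [-4.8, -18.1, 22.0]
finger_gap: 0.0583
grasp_force: 68.1
```

```bash
cat >> h.py <<'E'
def heights(p):
    v,u=np.mgrid[0:420,0:560]; X=world(p,u.ravel(),v.ravel()); f=(X-G)@rowframe().T*1000
    k=(abs(f[:,1]+1)<40)&(f[:,2]>15)&(f[:,2]<30)
    for a in range(-66,210,8):
        w=k&(f[:,0]>=a)&(f[:,0]<a+8)
        if w.sum()>25: print(a+4,w.sum(),np.median(f[w,2]).round(2),np.percentile(f[w,1],[2,98]).round(1))
    print(np.percentile(f[k&(f[:,0]>80),0],99.5))
E
python3 - <<'E'
from h import *
s,P,r=pose();print(s["t"],edge(),s["wrist_torque"])
heights(imaging.read_camera("scene"))
E
```

```text
16.475 (array([-5.26,  0.56, 20.73]), np.float64(0.04), np.float64(-81.06), array([17.1 , -7.7 , 22.04])) [-4.12821284  1.60767523  0.14503136]
-62 88 20.98 [-29.3  28.8]
-54 86 21.03 [-30.   28.3]
-46 85 21.18 [-29.9  28.4]
-38 86 20.96 [-29.6  28.9]
-30 86 20.93 [-29.2  29. ]
-22 83 21.19 [-30.4  28.8]
-14 84 21.36 [-29.9  28.6]
-6 82 21.08 [-28.9  27.9]
2 84 21.09 [-31.1  28.4]
10 83 20.96 [-29.7  29. ]
18 81 20.93 [-30.9  27.7]
26 82 20.75 [-29.8  28.1]
34 81 21.05 [-30.2  28.1]
42 80 21.24 [-28.8  28.5]
50 79 21.42 [-31.4  28.5]
58 80 20.88 [-30.5  27.5]
66 32 21.54 [-31.7  34.2]
106 66 21.39 [-26.6  28.4]
114 77 21.2 [-30.5  28.3]
122 74 21.16 [-31.   27.9]
130 74 21.52 [-30.   28.3]
138 76 21.3 [-29.3  28.6]
146 73 21.59 [-29.4  28.8]
154 74 21.14 [-30.6  27.7]
162 73 21.61 [-29.9  28.5]
170 73 21.52 [-29.   27.8]
178 74 21.39 [-29.9  29.1]
186 69 21.43 [-30.1  27.9]
194 35 21.36 [-31.5  28.1]
614.3025729353187
```

The strip is bottomed and flush within noise. I'll relieve the down press first, then the push, and see whether it stays.

In the tool's units: -3.7 mm / 750 = -0.0049, -1.2 mm / 750 = -0.0016.

>>> arm_command --moves "40 0 0 -0.0016 0 0 0;40 -0.0009 -0.0003 -0.0027 0 0 0;40 -0.0023 -0.0004 -0.0029 0 0 0;40 -0.0036 -0.0004 -0.0029 0 0 0;40 -0.0049 -0.0004 -0.0029 0 0 0;40 -0.0049 -0.0004 -0.0029 0 0 0"

```text
t: 17.27
eef_pos: [0.5754, -0.0088, 0.1783]
eef_rot: [0.649, 0.761, 0.002, -0.0]
force: [1.6, -12.6, 3.7]
finger_gap: 0.0584
grasp_force: 66.0
```

```bash
python3 - <<'E'
from h import *
s,P,r=pose();print(s["t"],edge(),s["wrist_torque"])
E
```

```text
17.275 (array([-5.2 ,  0.38, 21.1 ]), np.float64(-0.17), np.float64(-80.97), array([12.68, -0.43,  3.74])) [-2.66762572  0.21889996 -0.24874291]
```

In the tool's units: -5 mm / 750 = -0.0067, -4 mm / 750 = -0.0053.

>>> arm_command --moves "40 -0.0013 0 0 0 0 0;40 -0.0027 0 0 0 0 0;40 -0.004 0 0 0 0 0;40 -0.0053 0 -0.0004 0 0 0;40 -0.0067 0 -0.0004 0 0 0;40 -0.0067 0 -0.0004 0 0 0"

```text
t: 18.02
eef_pos: [0.5759, -0.0102, 0.1782]
eef_rot: [0.648, 0.761, 0.003, -0.002]
force: [0.4, -5.9, 3.1]
finger_gap: 0.0581
grasp_force: 66.0
```

```bash
python3 - <<'E'
from h import *
s,P,r=pose();print(s["t"],edge(),s["wrist_torque"])
E
```

```text
18.025 (array([-4.28,  0.33, 21.38]), np.float64(-0.39), np.float64(-80.81), array([ 5.88, -0.57,  3.15])) [-1.46261053  0.31193862 -0.27723666]
```

In the tool's units: -4 mm / 750 = -0.0053, -3 mm / 750 = -0.004, -0.006 rad / 6.2832 = -0.001.

>>> arm_command --moves "40 -0.0013 0 0 0 -0.0005 0;40 -0.0027 0 0 0 -0.001 0;40 -0.004 0 0 0 -0.001 0;40 -0.0053 0 0 0 -0.001 0;40 -0.0053 0 0 0 -0.001 0"

```text
t: 18.65
eef_pos: [0.5761, -0.0102, 0.1782]
eef_rot: [0.647, 0.762, 0.002, -0.002]
force: [-3.3, 2.8, 7.3]
finger_gap: 0.0582
grasp_force: 66.3
```

```bash
python3 - <<'E'
from h import *
s,P,r=pose();print(s["t"],edge(),s["wrist_torque"])
p=imaging.read_camera("scene")
heights(p)
cv2.imwrite("pics/s8.png",cv2.resize(p["image"][225:297,314:410],(800,600),interpolation=cv2.INTER_CUBIC))
E
```

```text
18.65 (array([-4.04,  0.24, 21.25]), np.float64(-0.31), np.float64(-80.65), array([-3.29, -2.8 ,  7.26])) [ 0.39187668  0.70954312 -0.58415231]
-62 88 20.93 [-30.9  28.5]
-54 87 21.25 [-30.3  28.6]
-46 85 21.31 [-29.7  28.4]
-38 85 21.51 [-30.4  28.6]
-30 86 21.15 [-29.1  28.8]
-22 84 21.23 [-30.1  28.3]
-14 84 21.21 [-30.3  28.4]
-6 79 20.59 [-30.3  28.6]
2 84 21.03 [-30.5  27.8]
10 82 21.26 [-29.7  28.1]
18 81 20.92 [-32.   28.6]
26 81 21.32 [-29.1  28.3]
34 81 21.13 [-30.2  28.1]
42 82 21.12 [-29.7  28.8]
50 77 21.34 [-29.4  28.2]
58 79 21.52 [-28.6  29. ]
66 44 21.42 [-29.   34.3]
106 53 20.77 [-19.4  28.3]
114 77 21.78 [-29.7  28.3]
122 74 21.78 [-28.7  28.7]
130 75 21.5 [-29.7  28.7]
138 76 21.49 [-30.4  29.2]
146 70 21.28 [-29.   29.1]
154 75 21.81 [-29.4  28.9]
162 70 21.0 [-29.3  29.2]
170 76 21.58 [-29.9  29.2]
178 70 21.51 [-28.2  28.9]
186 71 21.31 [-29.6  28.5]
194 41 21.52 [-28.1  28.8]
615.3374076840744
```

View pics/s8.png

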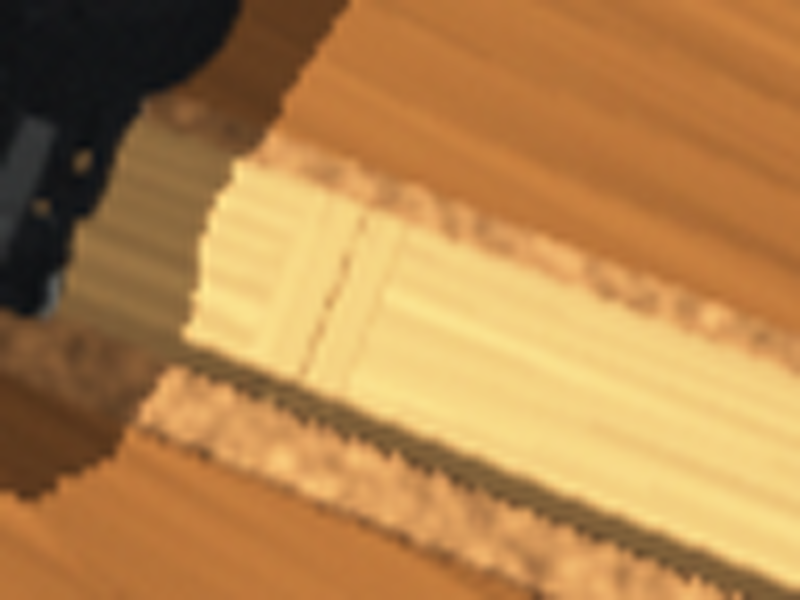

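The force reversed to -3 N while the strip stayed put, so the joint is locked; the seam shows only a hairline at about (330,300). I'll nudge it home again, square the slight yaw and lateral drift, then open.

In the tool's units: 9 mm / 750 = 0.012, 8 mm / 750 = 0.0107, 0.006 rad / 6.2832 = 0.001.

>>> arm_command --moves "40 0.0027 -0.0003 0 0 0.0005 0.0003;40 0.0053 -0.0005 0 0 0.001 0.0006;40 0.008 -0.0007 0 0 0.001 0.001;40 0.0107 -0.0007 0 0 0.001 0.001;40 0.012 -0.0007 0 0 0.001 0.001;40 0.012 -0.0007 0 0 0.001 0.001"

```text
t: 19.45
eef_pos: [0.5751, -0.0087, 0.1783]
eef_rot: [0.651, 0.759, 0.002, 0.0]
force: [0.1, -13.0, 2.7]
finger_gap: 0.0584
grasp_force: 66.0
```

```bash
python3 - <<'E'
from h import *
s,P,r=pose();print(s["t"],edge(),s["wrist_torque"])
heights(imaging.read_camera("scene"))
E
```

```text
19.45 (array([-5.17,  0.49, 21.06]), np.float64(-0.13), np.float64(-81.19), array([12.82, -1.98,  2.67])) [-2.99561256 -0.08337955  0.31648429]
-62 88 21.22 [-29.6  28.5]
-54 85 20.95 [-30.2  28.4]
-46 87 20.95 [-29.4  29.1]
-38 85 21.16 [-31.1  28.5]
-30 86 21.24 [-30.   28.2]
-22 83 21.44 [-29.6  28.8]
-14 84 21.35 [-30.2  28.1]
-6 81 20.99 [-30.5  28.7]
2 84 21.0 [-30.4  28.1]
10 83 21.35 [-29.5  28. ]
18 81 21.45 [-31.2  28.3]
26 83 20.76 [-29.6  28.7]
34 80 21.15 [-30.   28.1]
42 79 21.24 [-30.4  28.5]
50 78 21.56 [-30.5  28. ]
58 81 21.31 [-30.7  28.4]
66 33 20.89 [-32.  34.]
106 63 21.27 [-27.   28.8]
114 75 20.93 [-30.2  28.3]
122 75 21.43 [-29.6  27.8]
130 74 21.51 [-30.4  27.9]
138 79 21.87 [-29.5  28.4]
146 71 21.51 [-30.   28.1]
154 75 21.52 [-31.3  27.9]
162 71 21.48 [-30.9  27.9]
170 69 21.68 [-30.5  27.8]
178 73 21.17 [-31.5  27.8]
186 72 21.55 [-29.7  27.6]
194 33 21.11 [-30.   26.4]
615.5617992399799
```

In the tool's units: -160 mm / 750 = -0.2133, -120 mm / 750 = -0.16.

>>> arm_command --moves "40 -0.002 0 -0.0004 0 0 0;62 -0.0027 0 -0.0004 0 0 0;85 -0.0027 0 -0.0004 0 0 0;85 -0.0027 0 -0.0004 0 0 0;85 -0.0027 0 -0.0004 0 0 0;85 -0.0027 0 -0.0004 0 0 0;85 -0.0027 0 -0.0107 0 0 0;85 -0.0027 0 -0.04 0 0 0;85 -0.0027 0 -0.0933 0 0 0;85 -0.0027 0 -0.16 0 0 0;85 -0.0027 0 -0.2133 0 0 0;85 -0.0027 0 -0.2133 0 0 0"

```text
t: 21.0
eef_pos: [0.5762, -0.0077, 0.3425]
eef_rot: [0.65, 0.76, 0.006, 0.001]
force: [-0.5, 0.4, -1.1]
finger_gap: 0.0852
grasp_force: 0.0
```

```bash
python3 - <<'E'
from h import *
s,P,r=pose();print(s["t"],P,s["force"],s["finger_gap"])
p=imaging.read_camera("scene"); heights(p); w=imaging.read_camera("wrist")
a=cv2.resize(p["image"],(400,300)); b=cv2.resize(w["image"],(400,300)); c=cv2.resize(p["image"][225:297,314:410],(400,300),interpolation=cv2.INTER_CUBIC)
t=imaging.read_camera("top"); d=cv2.resize(t["image"],(400,300))
cv2.imwrite("pics/m9.png",np.vstack([np.hstack([a,b]),np.hstack([c,d])]))
E
```

```text
21.0 [ 0.57621166 -0.00771115  0.34253082] [-0.47277433  0.4102416  -1.12757533] 0.08524916210579214
-62 88 21.34 [-29.3  29.1]
-54 85 21.12 [-29.8  28.4]
-46 85 21.45 [-29.2  28.5]
-38 85 21.2 [-31.3  29. ]
-30 87 20.88 [-30.   28.9]
-22 84 21.04 [-29.8  28. ]
-14 82 21.31 [-30.5  28.3]
-6 80 21.33 [-29.4  28.7]
2 84 20.88 [-30.4  28.5]
10 82 21.28 [-30.9  28. ]
18 82 21.34 [-30.5  28.1]
26 81 21.25 [-30.6  28.3]
34 78 21.3 [-30.2  27.9]
42 80 21.36 [-30.3  27.8]
50 79 21.23 [-30.7  27.6]
58 79 21.58 [-31.   28.2]
66 80 21.22 [-29.9  28.4]
74 79 21.35 [-31.   27.6]
82 76 21.52 [-29.2  28.2]
90 76 21.33 [-30.1  27.5]
98 78 21.1 [-31.4  27.2]
106 76 21.25 [-30.7  27.8]
114 73 21.5 [-30.3  28.2]
122 73 21.57 [-31.5  28. ]
130 76 21.35 [-30.1  27.6]
138 73 21.22 [-30.3  27.3]
146 76 21.49 [-30.9  28. ]
154 71 21.61 [-29.7  27.9]
162 74 21.55 [-31.3  28.2]
170 72 21.38 [-30.4  27.8]
178 73 21.37 [-30.3  28.7]
186 71 21.48 [-29.9  28.1]
194 45 21.39 [-30.8  27.6]
613.7066258401587
```

View pics/m9.png

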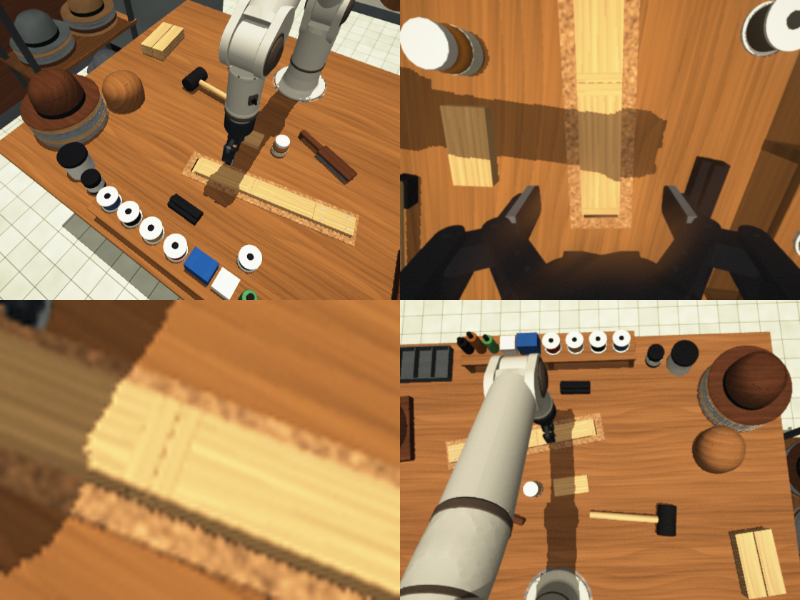

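The final views show the strip flat, in line and flush along the row. The seam is a hairline, everything else is in place and the gripper is clear. Handing in.

```bash
python3 -c "
from plant import bot; print(bot.job_done())"
```

```text
the job is handed in; nothing more can be done
None
```

The strip is laid and handed in at about 21 s: it is flush and in line with the row to within about 0.5 mm, and it stayed put under a roughly 3 N pull, so I take it as locked. A hairline seam shows, an estimated 0.6–0.8 mm, about the play I work out from the given lock dimensions; the gripper is clear and the other bench things look unmoved.

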